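Centre the salt shaker on its pedestal

ROBOT

A 7-joint arm with a two-finger parallel gripper is mounted at the origin on the work surface. World frame = base frame: x ahead of the robot, y to its left, z up, the work surface at z = 0. Lengths are in m, angles in rad, forces in N, time in s.
With the tool pointing down it reaches from about 0.425 to 0.925 m from the base axis. Payload 6.8 kg.
Tool frame: the origin (TCP) lies midway between the tips of the shut fingers; the grasp point (between the pads) lies 19 mm behind it; z points along the fingers, y is the line along which they close (so a half turn about z gives the same grasp; the last joint's range is limited). The gripper opens to 85 mm and grips with 20 to 120 N. Pads are 22 mm wide; open, the fingers measure 114 mm over their backs; the gripper's body (76 mm by 85 mm) begins 54 mm behind the grasp point. The pads swing forward as they close: fully open they stand 13 mm farther back than shut.
Start: joints at [-1.435, 0.477, 0.022, 1.555, -0.011, 1.109, -0.083], TCP at [0.163, 0.655, 0.231] pointing down, gripper open.
Joint ranges: [-2.96, 2.96], [-0.34, 2.1], [-1.41, 1.46], [0.24, 2.44], [-1.37, 4.51], [0.17, 1.92], [-2.96, 2.96]. Speed limits (rad/s): [2.39, 2.39, 3.14, 3.14, 3.14, 3.14, 3.14].

INTERFACE

Orientations are given as a rotation vector (axis times angle).
In Python, from rig import manip, imaging gives the robot as it stands.
- The arm moves only by the shell command python3 -m crank 'ROWS'. ROWS is text: rows parted by semicolons, each of 7 numbers parted by spaces: the turn, a rotation vector about the tool's x, y, z in rad, then the shift along the tool's x, y, z in m, then the closure, from 0 (fully open) to 1 (shut). A call has 1 to 20 rows; each row is the pose to reach, as a shift and turn from the pose commanded when the call began, along the tool's axes at that moment; what a row does not reach only later rows make up. A row lasts 1/8 s, in which the tool goes at most 62.5 mm and 10.7 degrees, less where a joint would pass 70% of its speed; a pose out of reach is approached as far as the arm can. A call with a gripper value outside its range is refused whole. The fingers move at their own pace and stop on an object; the grip force is fixed at half the most. Time passes only in rows, so rows that repeat a pose let the fingers close. It gives the time, the measured TCP pose, the force, the opening and the grip force at its end, in the units of the state.
- manip.read_state(): the state, without advancing time (a new reading comes with each control period).
- imaging.snapshot(name): name is "scene" or "top" or "wrist"; returns the picture (384x512x3 uint8, blue, green, red); there is no depth.
- imaging.calibration(name): a dict with "fov_y" (degrees; the focal length in pixels is half the picture's height over the tangent of half this angle, whatever the lens; pixels are square), "cx", "cy" (the principal point, pixels), "k1" (the pictures are not rectified: a ray, as slopes to the right and down, at radius r is drawn at 1 + k1 r^2 times it, then the intrinsics apply), "R" (3x3) and "t" (3): a world point X has camera coordinates R X + t; the wrist camera has in their place "tool_from_camera" (4x4, takes a point from camera to tool coordinates, whose origin is the TCP and whose axes are the flange's). Camera axes: x right, y down, z forward; pixel columns grow to the right and rows downward; lengths in m; the calibration is good to about 2 mm. A picture is of the moment at which its call begins: read the wrist's pose just before it. calibration takes no time and is no camera call.
- manip.sign_off(): hands the job in; it is judged then, once.
The state is a dict: "t": time; "q": joint angles; "qd": joint speeds; "joint_efforts": joint torques, N m; "tool_pos": TCP position; "orientation": TCP orientation; "force": force on the tool from outside, world axes, zero at the start; "wrist_torque": the same for the moment, N m; "grip_width": finger opening in m; "finger_force": force on a finger pad.
Only numpy, scipy, OpenCV 4.12 (cv2) and the standard library are available. Lean on these libraries where they do the work, as an engineer would, in place of code of your own. Each camera call takes 0.05 s, during which the arm holds its last target. There are 200 camera calls.

TASK

Someone has left the glass salt shaker standing near the edge of its little wooden pedestal, where it could be knocked off. With light taps of the fingertips low on the glass, slide it to the middle of the pedestal's top so that the margin is even all round, keeping it upright; do not pinch it or pick it up. Leave the pedestal, the ramekin, the scoop and the measuring spoons where they are.

Things in the scene. Friction and masses are not known exactly. Their poses are not given: they have to be found in the camera images.
- shaker: glass salt shaker, loose, about 140 g, 86 mm tall, round, z axis up its height; origin at the centre of its underside. Foot 36 mm across, widest (42 mm across) from 10 to 17 mm above the foot, then tapering to 33 mm at 60 mm; above that a steel twist cap, 36 mm across, domed. Narrow: pushed high up it rocks and topples
- shaker_side (a point): point on the shaker's axis 14 mm above its foot, in the middle of its widest part (radius 21 mm), the height to tap at: pushed 10 to 20 mm above the foot at up to 5 cm/s it slides upright, at about 1 N, and stops with the finger; pushed near its middle or higher it rocks instead and may topple, and a fast blow knocks it over
- stand_top (a point): centre of the flat, round, rimless top of the loose, dark wooden pedestal (about 300 g, z axis up). Top 96 mm across, 11 mm thick, 60 mm above the ledge; thin waist and 84 mm foot below. The shaker stands on it 20 to 27 mm off centre, in any direction; its foot should finish centred on this point
- ramekin: white fluted ceramic ramekin, 93 mm across and 48 mm tall, standing on the ledge; origin at the centre of its underside. Not to be disturbed
- scoop: green plastic scoop lying on the ledge, 190 mm long, 64 mm wide, 40 mm tall; origin on its underside near mid-length, handle towards its own -x (98 mm), open mouth towards its own +x (90 mm). Not to be disturbed
- spoons: ring of four steel measuring spoons lying fanned out on the ledge, about 150 mm long, up to 120 mm wide and 15 mm tall; origin near the middle, ring towards its own -x, bowls towards its own +x. Not to be disturbed
Things that resemble listed ones, but are neither listed nor needed, are in the scene too. Several things have the shape of the shaker; the one meant has the colours described above.

How it is judged:
At the end, for the whole second after the job is handed in: The shaker stands upright (within 3 degrees) and at rest on the pedestal's top, the centre of its foot within 7 mm of the centre of the top; the pedestal is upright and within 12 mm, the ramekin, scoop and spoons within 15 mm, of where they were (horizontal distance between shaker and stand_top below 0.007 m and z of shaker in the frame of stand_top between -0.003 and 0.003 m and angle between each of shaker, stand_top's own z axis and vertical below 0.05 rad and linear speed of shaker below 0.01 m/s and distance of stand_top from where it was at the start of the episode below 0.012 m and distance of each of ramekin, scoop, spoons from where it was at the start of the episode below 0.015 m); the robot touches nothing.
It fails at once if the shaker was rocked far over or knocked down (more than 17 degrees) (angle between shaker's own z axis and vertical above 0.3 rad).
It fails at once if the shaker fell off the pedestal or was lifted from it (z of shaker in the frame of stand_top below -0.01 m or z of shaker in the frame of stand_top above 0.008 m).
It fails at once if the shaker was pinched between the fingers (horizontal distance between the grasp point and shaker below 0.012 m and z of the grasp point in the frame of shaker below 0.09 m and contact force between the fingers and shaker above 1 N).
It fails at once if the shaker was shoved or struck hard instead of tapped lightly (more than 8 N) (contact force between the arm and shaker above 8 N).
It fails at once if the pedestal was pushed or tipped, or the ramekin, scoop or spoons were disturbed (distance of stand_top from where it was at the start of the episode above 0.012 m or angle between stand_top's own z axis and vertical above 0.12 rad or distance of any of ramekin, scoop, spoons from where it was at the start of the episode above 0.015 m).
It also fails if it takes over 48 s, if anything falls off the work surface, if the arm or the gripper's body presses on something with over 40 N, if the wrist force passes 120 N, or if a joint passes its speed limit or range.

## Working session

There is one attempt and no reset: what is moved stays moved. The work goes in short steps, Python scripts to look and compute and a shell command to move; the robot and the scene stay as the last step left them, time stands still between calls to the robot, and variables do not carry over. Pictures are saved under pics/ and viewed, at most 10 in all, crops included, and the job is handed in when it is done.

```bash
mkdir -p pics; ls; python3 - <<'E'
from rig import manip, imaging
import cv2,numpy as np
s=manip.read_state();print(s)
for n in("scene","top"):
    cv2.imwrite(f"pics/{n}0.png",imaging.snapshot(n));print(n,imaging.calibration(n))
print(imaging.calibration("wrist"))
E
```

```text
pics
{'t': 0.0, 'q': array([-1.43507884,  0.47778567,  0.02234245,  1.55642933, -0.01150561,
        1.10928518, -0.08311458]), 'qd': array([-0.00055761, -0.00014426,  0.00011214, -0.00031943,  0.00022375,
       -0.0011322 , -0.00107466]), 'joint_efforts': array([-4.03893519e-04, -5.96464562e+01,  1.60796039e+00, -2.81188738e+01,
        1.25169702e-02,  9.50303511e-03,  3.22928167e-05]), 'tool_pos': array([0.16282515, 0.65447412, 0.23034477]), 'orientation': array([-3.82025063e-01, -3.11818764e+00,  2.79143569e-03]), 'force': array([ 0.25107418,  0.58703948, -0.57735291]), 'wrist_torque': array([-0.03555098, -0.06142094,  0.00184901]), 'finger_force': 0.0, 'grip_width': 0.08547416567223112}
scene {'fov_y': 55.0464231141234, 'cx': 251.39663208548046, 'cy': 191.14079474090104, 'k1': 0.027523898304118225, 'R': array([[-0.11543032,  0.99330086, -0.00540672],
       [ 0.71218285,  0.0789651 , -0.6975386 ],
       [-0.69243875, -0.08436768, -0.71652681]]), 't': array([ 0.11716528, -0.27504506,  1.21874712])}
top {'fov_y': 44.25616098800001, 'cx': 260.8595601416604, 'cy': 190.40542247608707, 'k1': -0.1254961012088758, 'R': array([[-0.02017217, -0.99963602,  0.0179141 ],
       [-0.99550525,  0.01842404, -0.09289695],
       [ 0.09253309, -0.01970751, -0.99551456]]), 't': array([-0.05520023,  0.45681068,  1.36795927])}
{'fov_y': 67.82726811851126, 'cx': 253.84067667925694, 'cy': 193.80802739789434, 'k1': -0.06620754221240492, 'tool_from_camera': array([[ 2.99184240e-04, -9.52436703e-01, -3.04736342e-01,
         7.91430388e-02],
       [ 9.99999826e-01,  4.39768478e-04, -3.92691765e-04,
         5.44117153e-04],
       [ 5.08027487e-04, -3.04736171e-01,  9.52436669e-01,
        -1.42765059e-01],
       [ 0.00000000e+00,  0.00000000e+00,  0.00000000e+00,
         1.00000000e+00]])}
```

View pics/scene0.png

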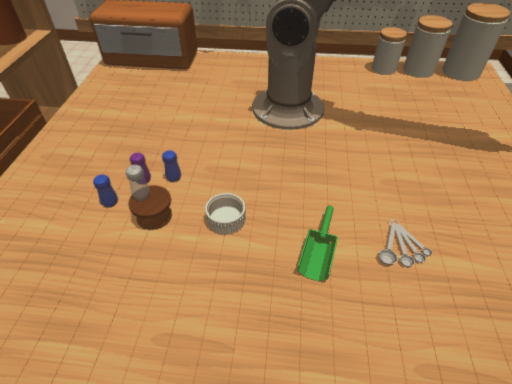

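View pics/top0.png

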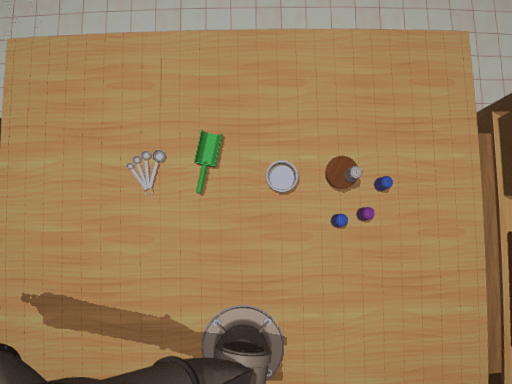

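Scene: the arm is out on the robot's left. The pedestal is at about (151,203) in the scene view, with the clear-glass, steel-capped shaker at (137,180). In the top view the pedestal is at (342,173) with the cap at (355,172). Decoys in blue and purple stand at (385,183), (367,213) and (340,220), and the ramekin is at (282,177).

```bash
cat > h.py <<'E'
import numpy as np,cv2
from scipy.spatial.transform import Rotation as Ro
from rig import manip,imaging
def cam(n,s=None):
    c=imaging.calibration(n); f=192/np.tan(np.radians(c["fov_y"]/2))
    K=np.array([[f,0,c["cx"]],[0,f,c["cy"]],[0,0,1]]);D=np.array([c["k1"],0,0,0,0.])
    if n=="wrist":
        T=np.eye(4);T[:3,:3]=Ro.from_rotvec(s["orientation"]).as_matrix();T[:3,3]=s["tool_pos"]
        M=np.linalg.inv(T@c["tool_from_camera"]);R,t=M[:3,:3],M[:3,3]
    else:R,t=np.array(c["R"]),np.array(c["t"])
    return K,D,R,t
def back(C,uv,z):
    K,D,R,t=C
    p=cv2.undistortPoints(np.array(uv,float).reshape(-1,1,2),K,D)[:,0]
    d=np.c_[p,np.ones(len(p))]@R; o=-R.T@t
    return o+d*((z-o[2])/d[:,2])[:,None]
def proj(C,X):
    K,D,R,t=C
    return cv2.projectPoints(np.array(X,float).reshape(-1,1,3),cv2.Rodrigues(R)[0],t,K,D)[0][:,0]
E
python3 - <<'E'
from h import *
C=cam("top")
for n,p,z in [("stand",(342,173),.06),("cap",(355,172.5),.143),("blue1",(386,182.5),.08),("purple",(368,213),.08),("blue2",(340.5,220),.08),("ramekin",(282,177),.048)]:
    print(n,back(C,[p],z)[0].round(4))
s=manip.read_state();print(Ro.from_rotvec(s["orientation"]).as_matrix().round(3))
im=cv2.imread("pics/top0.png")[130:240,300:420];im2=cv2.imread("pics/scene0.png")[130:240,80:200]
cv2.imwrite("pics/c0.png",np.hstack([cv2.resize(i,None,fx=3.3,fy=3.3,interpolation=2) for i in(im,im2)]))
E
```

```text
stand [ 0.4983 -0.299   0.06  ]
cap [ 0.4885 -0.3186  0.143 ]
blue1 [ 0.4663 -0.4216  0.08  ]
purple [ 0.3802 -0.3656  0.08  ]
blue2 [ 0.3622 -0.286   0.08  ]
ramekin [ 0.4911 -0.1256  0.048 ]
[[-0.97   0.241 -0.   ]
 [ 0.241  0.97  -0.002]
 [-0.    -0.002 -1.   ]]
```

View pics/c0.png

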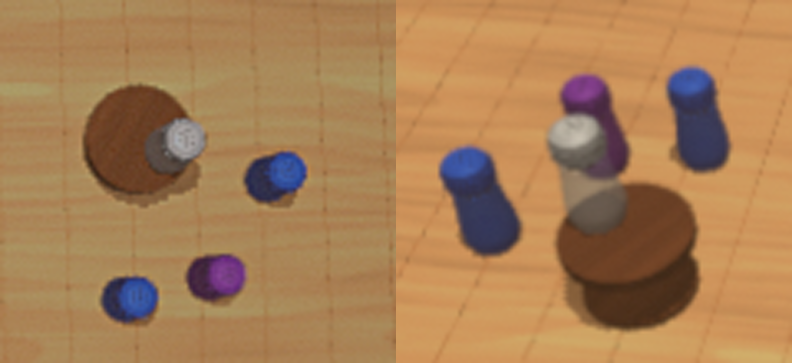

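```bash
cat >> h.py <<'E'
def Rt(az,tilt):
    p=np.array([np.cos(az),np.sin(az),0]);u=np.array([0,0,1.])
    x=np.cos(tilt)*p+np.sin(tilt)*u; z=np.sin(tilt)*p-np.cos(tilt)*u
    return np.c_[x,np.cross(z,x),z]
def rel(s,pos,R):
    R0=Ro.from_rotvec(s["orientation"]).as_matrix()
    return Ro.from_matrix(R0.T@R).as_rotvec().round(3),(R0.T@(np.array(pos)-s["tool_pos"])).round(4)
E
python3 - <<'E'
from h import *
C=cam("top")
st=back(C,[(342.1,172.1)],.06)[0];ft=back(C,[(351.5,174.8)],.062)[0];cp=back(C,[(356.1,172.1)],.143)[0]
print(st,ft,cp)
s=manip.read_state();sh=(ft+cp)[:2]/2;p=st[:2]-sh;az=np.arctan2(p[1],p[0]);print(sh,np.hypot(*p),np.degrees(az))
a0=np.radians(166)
print(rel(s,(.52,.25,.28),Rt(a0-np.radians(50),0)))
u=p/np.hypot(*p);t=sh-u*(.021+.0095+.025)
print(t,rel(s,(*t,.1685),Rt(az,np.radians(30))))
E
```

```text
[ 0.50092514 -0.29934216  0.06      ] [ 0.49236177 -0.32612956  0.062     ] [ 0.4895839  -0.32164487  0.143     ]
[ 0.49097284 -0.32388721] 0.02648599373797706 67.92887993553582
(array([-0.002,  0.001,  0.873]), array([-0.4443, -0.3064, -0.049 ]))
[ 0.47011831 -0.37532007] (array([-0.448,  0.389,  1.669]), array([-0.5468, -0.9251,  0.0635]))
```

```bash
python3 -m crank '0 0 0.87 -0.444 -0.306 -0.05 0.72;0 0 0.87 -0.444 -0.306 -0.05 0.72;0 0 0.87 -0.444 -0.306 -0.05 0.72;0 0 0.87 -0.444 -0.306 -0.05 0.72;0 0 0.87 -0.444 -0.306 -0.05 0.72;0 0 0.87 -0.444 -0.306 -0.05 0.72;0 0 0.87 -0.444 -0.306 -0.05 0.72;0 0 0.87 -0.444 -0.306 -0.05 0.72;-0.45 0.39 1.67 -0.547 -0.925 0.02 0.72;-0.45 0.39 1.67 -0.547 -0.925 0.02 0.72;-0.45 0.39 1.67 -0.547 -0.925 0.02 0.72;-0.45 0.39 1.67 -0.547 -0.925 0.02 0.72;-0.45 0.39 1.67 -0.547 -0.925 0.02 0.72;-0.45 0.39 1.67 -0.547 -0.925 0.02 0.72;-0.45 0.39 1.67 -0.547 -0.925 0.02 0.72;-0.45 0.39 1.67 -0.547 -0.925 0.02 0.72;-0.45 0.39 1.67 -0.547 -0.925 0.02 0.72;-0.45 0.39 1.67 -0.547 -0.925 0.063 0.72;-0.45 0.39 1.67 -0.547 -0.925 0.063 0.72;-0.45 0.39 1.67 -0.547 -0.925 0.063 0.72'
python3 - <<'E'
from h import *
s=manip.read_state();im=imaging.snapshot("wrist");cv2.imwrite("pics/w1.png",im)
print(s["t"],s["tool_pos"],s["grip_width"],s["force"],np.abs(s["qd"]).max());print(Ro.from_rotvec(s["orientation"]).as_matrix().round(3))
E
```

```text
t: 2.6
tool_pos: [0.4683, -0.3771, 0.1654]
orientation: [-2.312, -1.545, -0.617]
force: [-0.3, 0.4, 0.6]
grip_width: 0.0236
finger_force: 0.0
2.6 [ 0.46832765 -0.3771367   0.16541163] 0.023576906103014782 [-0.31534885  0.38167046  0.61042065] 0.06239529361968531
[[ 0.332  0.924  0.187]
 [ 0.799 -0.381  0.465]
 [ 0.501 -0.005 -0.865]]
```

View pics/w1.png

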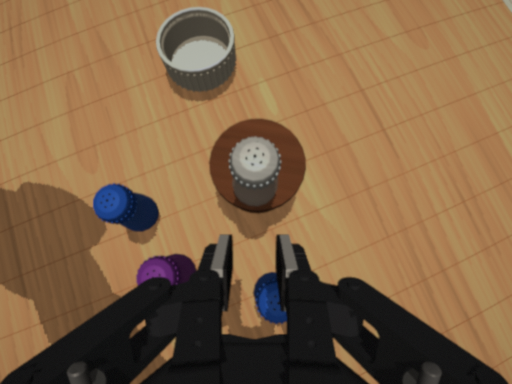

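The wrist view shows the disc centred near (257,165), the cap at (255,158), the shaker's foot near (255,195), and the fingers (gap 24 mm) at (228,240) and (285,240), lined up behind the shaker.

```bash
cat >> h.py <<'E'
from scipy.optimize import least_squares
def circ(P,r):
    f=lambda c:np.hypot(*(P-c).T)-r
    return least_squares(f,P.mean(0),loss="soft_l1",f_scale=.001)
def measure(s,im,name="wrist",seed=None,dbg=None):
    C=cam(name,s); hsv=cv2.cvtColor(im,cv2.COLOR_BGR2HSV)
    # stand: edges where brown dark
    m=((hsv[...,2]<125)&(hsv[...,1]>90)&((hsv[...,0]<14)|(hsv[...,0]>170))).astype(np.uint8)
    g=((hsv[...,1]<70)&(hsv[...,2]>95)).astype(np.uint8)
    out=[]
    for mm,z,r,sd in((m,.06,.048,seed[0]),(g,.14,None,seed[1])):
        mm=cv2.morphologyEx(mm,cv2.MORPH_OPEN,np.ones((3,3)))
        n,l,st,ce=cv2.connectedComponentsWithStats(mm)
        k=1+np.argmin(np.hypot(*(ce[1:]-sd).T)+1e3*(st[1:,4]<40))
        c=max(cv2.findContours((l==k).astype(np.uint8),0,1)[0],key=len)
        h=cv2.convexHull(c)[:,0]
        if dbg is not None: cv2.polylines(dbg,[h.astype(np.int32)],True,(0,255,0),1)
        out.append((back(C,h,z)[:,:2],ce[k],st[k]))
    return C,out
E
python3 - <<'E'
from h import *
s=manip.read_state();im=cv2.imread("pics/w1.png");d=im.copy()
C,o=measure(s,im,seed=[(257,165),(255,158)],dbg=d)
f=circ(o[0][0],.048);st=f.x;print("stand",st,np.abs(f.fun).max(),o[0][2],o[1][2])
a=np.linspace(0,6.28,60);ring=lambda c,r,z:proj(C,np.c_[c[0]+r*np.cos(a),c[1]+r*np.sin(a),z+0*a]).round().astype(np.int32)
cp=back(C,[(255,158)],.146)[0];print("cap",cp,st-cp[:2],np.hypot(*(st-cp[:2])))
cv2.polylines(d,[ring(st,.048,.06)],True,(255,255,0),1)
for r,z in((.018,.06),(.021,.074),(.018,.13)):cv2.polylines(d,[ring(cp,r,z)],True,(0,0,255),1)
cv2.imwrite("pics/w1d.png",cv2.resize(d[100:310,150:360],None,fx=2.8,fy=2.8,interpolation=2))
E
```

```text
stand [ 0.50354508 -0.29601501] 0.0013930467633232815 [ 210  119   95   94 4075] [ 229  137   51   45 1692]
cap [ 0.49218531 -0.31850445  0.146     ] [0.01135977 0.02248945] 0.02519562816329467
```

View pics/w1d.png

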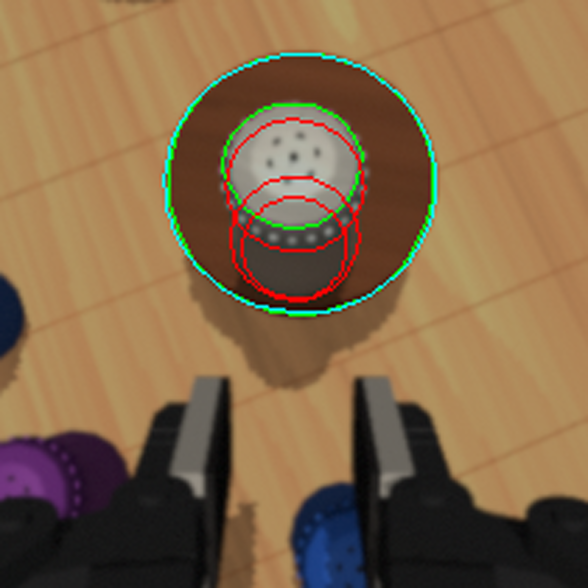

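```bash
python3 - <<'E'
from h import *
K,D,_,_=cam("top");c=imaging.calibration("wrist");s=manip.read_state();K,D,_,_=cam("wrist",s)
T=c["tool_from_camera"]
for uv in [(221,235),(231,235),(278,235),(288,235)]:
    p=cv2.undistortPoints(np.array(uv,float).reshape(1,1,2),K,D)[0,0];d=T[:3,:3]@np.r_[p,1]
    for x in(.011,): print(uv,(T[:3,3]+d*((x-T[0,3])/d[0])).round(4))
E
```

```text
(221, 235) [ 0.011  -0.0187 -0.0043]
(231, 235) [ 0.011  -0.0134 -0.0043]
(278, 235) [ 0.011   0.0117 -0.0043]
(288, 235) [ 0.011   0.017  -0.0043]
```

```bash
python3 - <<'E'
from h import *
s=manip.read_state();R=Rt(np.radians(63.3),np.radians(30))
print(s["tool_pos"],s["t"])
print(rel(s,(.4762,-.3504,.10),R),rel(s,(.4762,-.3504,.067),R))
E
```

```text
[ 0.46937924 -0.375401    0.16676074] 2.65
(array([-0.041, -0.003,  0.065]), array([-0.0113, -0.003 ,  0.0707])) (array([-0.041, -0.003,  0.065]), array([-0.0279, -0.0029,  0.0992]))
```

```bash
python3 -m crank '-0.04 0 0.065 -0.011 -0.003 0.02 0.72;-0.04 0 0.065 -0.011 -0.003 0.045 0.72;-0.04 0 0.065 -0.011 -0.003 0.07 0.72;-0.04 0 0.065 -0.02 -0.003 0.085 0.72;-0.04 0 0.065 -0.028 -0.003 0.099 0.72;-0.04 0 0.065 -0.028 -0.003 0.099 0.72;-0.04 0 0.065 -0.028 -0.003 0.099 0.72;-0.04 0 0.065 -0.028 -0.003 0.099 0.72'
python3 - <<'E'
from h import *
s=manip.read_state();im=imaging.snapshot("wrist")
R=Ro.from_rotvec(s["orientation"]).as_matrix();print(s["t"],s["tool_pos"],s["force"],s["grip_width"]);print(R.round(3))
im2=imaging.snapshot("scene")[130:240,80:200]
cv2.imwrite("pics/w2.png",np.hstack([im[:,60:460],cv2.resize(im2,(400,384),interpolation=2)]))
az=np.arctan2(R[1,0],R[0,0]);p=np.array([np.cos(az),np.sin(az)])
print(np.degrees(az),rel(s,(*(np.array([.5035,-.296])-.0248*p),.066),R))
E
```

```text
t: 3.65
tool_pos: [0.4774, -0.3505, 0.0693]
orientation: [-2.379, -1.471, -0.643]
force: [0.7, 0.6, 0.3]
grip_width: 0.0239
finger_force: 0.0
3.65 [ 0.4774209  -0.35053774  0.06926139] [0.71686812 0.55872735 0.25102485] 0.02391636877302237
[[ 0.386  0.894  0.227]
 [ 0.774 -0.447  0.448]
 [ 0.502  0.003 -0.865]]
63.52057392121913 (array([0., 0., 0.]), array([ 0.0292, -0.001 ,  0.0207]))
```

View pics/w2.png

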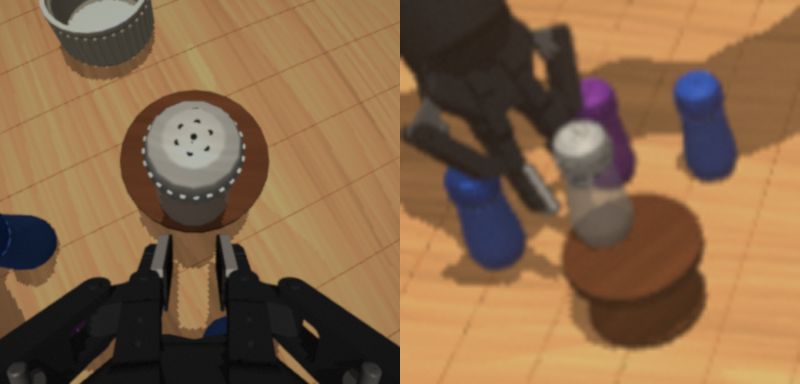

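The wrist view shows the shaker on the fingers' midline, with its cap at crop (194,150) and the tips at (163,240) and (225,240). In the scene view the tip is low, beside the shaker's base. I'll push slowly most of the way and then look.

```bash
python3 -m crank '0 0 0 -0.0016 0 0.0028 0.72;0 0 0 0.001 0 0.0043 0.72;0 0 0 0.0036 0 0.0058 0.72;0 0 0 0.0062 0 0.0073 0.72;0 0 0 0.0079 0 0.0083 0.72;0 0 0 0.0097 0 0.0093 0.72;0 0 0 0.0114 0 0.0103 0.72;0 0 0 0.0131 0 0.0113 0.72;0 0 0 0.0149 0 0.0123 0.72;0 0 0 0.0166 0 0.0133 0.72;0 0 0 0.0183 0 0.0143 0.72;0 0 0 0.0201 0 0.0153 0.72;0 0 0 0.0201 0 0.0153 0.72'
cat > m.py <<'E'
from h import *
import sys
n=sys.argv[1]
s=manip.read_state();im=imaging.snapshot("wrist")
R=Ro.from_rotvec(s["orientation"]).as_matrix();print(s["t"],s["tool_pos"],s["force"],s["grip_width"])
d=im.copy();C,o=measure(s,im,seed=[(255,165),(255,150)],dbg=d)
f=circ(o[0][0],.048);st=f.x;print("stand",st,np.abs(f.fun).max())
az=np.arctan2(R[1,0],R[0,0]);p=np.array([np.cos(az),np.sin(az)])
sh=s["tool_pos"][:2]+.0248*p;print("cradle",sh,"to go fwd,left",(st-sh)@p,(st-sh)@[-p[1],p[0]])
a=np.linspace(0,6.28,60);ring=lambda c,r,z:proj(C,np.c_[c[0]+r*np.cos(a),c[1]+r*np.sin(a),z+0*a]).round().astype(np.int32)
cv2.polylines(d,[ring(st,.048,.06)],True,(255,255,0),1)
for r,z in((.018,.06),(.021,.074),(.018,.13),(.0015,.146)):cv2.polylines(d,[ring(sh,r,z)],True,(0,0,255),1)
im2=imaging.snapshot("scene")[130:240,80:200]
cv2.imwrite(f"pics/{n}.png",np.hstack([cv2.resize(d[60:270,150:360],(450,450),interpolation=2),cv2.resize(im2,(350,450),interpolation=2)]))
E
python3 m.py w3
```

```text
t: 5.38
tool_pos: [0.4887, -0.3271, 0.0655]
orientation: [-2.377, -1.471, -0.643]
force: [0.7, -1.1, 0.3]
grip_width: 0.0241
finger_force: 0.2
5.375 [ 0.48865996 -0.32709505  0.06551338] [ 0.70660705 -1.12225407  0.25275214] 0.0240507929090265
stand [ 0.5027435  -0.29743757] 0.001809481017189224
cradle [ 0.49971304 -0.30489439] to go fwd,left 0.008025890260393577 0.0006105883214829312
```

View pics/w3.png

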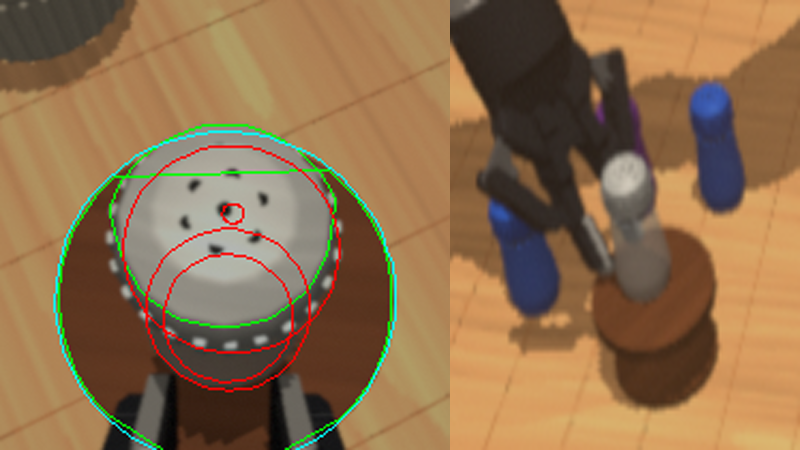

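The model overlay matches: the cap's centre hole is at (226,210) against a predicted (233,213), and the shaker is upright. About 9 mm remain.

```bash
python3 -m crank '0 0 0 0.0015 0 0.0009 0.72;0 0 0 0.003 0 0.0018 0.72;0 0 0 0.0045 0 0.0026 0.72;0 0 0 0.006 0 0.0035 0.72;0 0 0 0.0076 0 0.0044 0.72;0 0 0 0.0076 0 0.0044 0.72;0 0 0 0.006 0 0.0035 0.72;0 0 0 0.002 0 0.001 0.72;0 0 0 -0.006 0 -0.0035 0.72;0 0 0 -0.015 0 -0.009 0.72;0 0 0 -0.024 0 -0.014 0.72;0 0 0 -0.024 0 -0.014 0.72;0 0 0 -0.012 0 -0.035 0.72;0 0 0 0 0 -0.055 0.72;0 0 0 0.013 0 -0.078 0.72;0 0 0 0.026 0 -0.1 0.72;0 0 0 0.026 0 -0.1 0.72;0 0 0 0.026 0 -0.1 0.72'
cat > m2.py <<'E'
from h import *
s=manip.read_state();im=imaging.snapshot("wrist");d=im.copy()
C,o=measure(s,im,seed=[(255,170),(255,150)],dbg=d)
f=circ(o[0][0],.048);st=f.x;print(s["t"],s["tool_pos"],"stand",st,np.abs(f.fun).max(),o[1][1:])
a=np.linspace(0,6.28,60);ring=lambda c,r,z:proj(C,np.c_[c[0]+r*np.cos(a),c[1]+r*np.sin(a),z+0*a]).round().astype(np.int32)
for r,z in((.048,.06),(.018,.06),(.021,.074),(.018,.13),(.0015,.146)):cv2.polylines(d,[ring(st,r,z)],True,(0,0,255),1)
x,y=np.clip(proj(C,[[*st,.08]])[0].astype(int),90,290)
cv2.imwrite("pics/w4.png",cv2.resize(np.hstack([im[y-90:y+90,x-90:x+90],d[y-90:y+90,x-90:x+90]]),(800,400),interpolation=2))
E
python3 m2.py
```

```text
t: 7.72
tool_pos: [0.476, -0.3518, 0.1653]
orientation: [-2.377, -1.471, -0.643]
force: [-0.3, 0.0, -1.3]
grip_width: 0.0244
finger_force: 0.0
7.725 [ 0.47599361 -0.35184403  0.16530596] stand [ 0.50278999 -0.29835621] 0.0019042083795382247 (array([254.03629764, 159.20629159]), array([ 230,  138,   49,   44, 1653], dtype=int32))
```

View pics/w4.png

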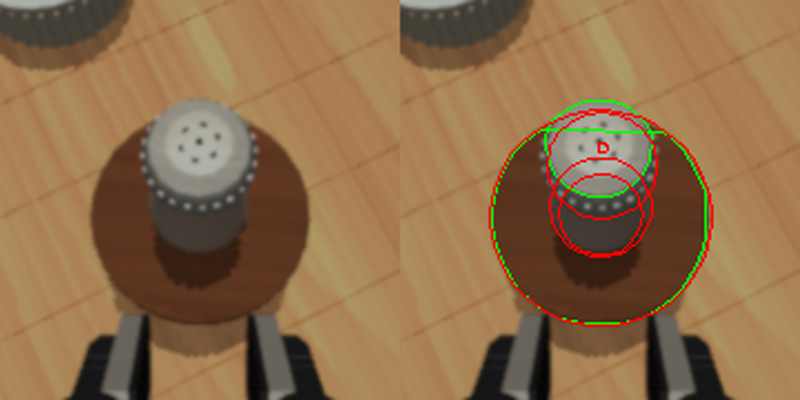

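The shaker is upright, with its cap hole at (198,141) against (202,147) for perfect centring. That is about 2–3 mm off, inside the 7 mm tolerance, and the fingers are clear.

```bash
python3 -c "
from rig import manip
print(manip.sign_off())"
```

```text
the job is handed in; nothing more can be done
None
```

The shaker stands upright about 2–3 mm from the middle of the pedestal's top by my last camera estimate (7 mm allowed); the fingers never came near the ramekin, scoop or spoons, and the job is handed in, though no verdict came back.

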